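Seat a relay and press an LED headlight bulb home in the counter tester

TASK

On the counter tester of this car-accessory shop, first plug the relay fully down into its rectangular socket hole and let go of it. Then take the LED headlight bulb out of its display stand, turn it until its four lugs mesh with the cross-shaped well of the lamp socket, slide it down until its flange is flush on the socket, and finish while still holding it pressed home against the spring, not letting go. Do not knock over or push away the other things on the counter.

Things in the scene. Friction and masses are not known exactly. Their poses are not given: they have to be found in the camera images.
- relay: Black relay standing on its plug. Body 24 mm (its x) by 30 (y) by 32 high; under it a brass plug 14 (x) by 20 (y), 12 long, its last 3 mm 2 mm narrower. Origin: centre of the plug's underside, z up (body from 12 to 44 mm). Same after a half turn. About 50 g. Grip it with the fingertips above the body's underside, which is seated on the socket box.
- relay_hole (a point): Centre of the mouth of the rectangular relay hole, in the flat top of the grey box (90 x 70 mm, top 40 mm above the counter) on the tester. Hole 15.6 mm along x by 21.6 along y, 16 deep, axes those of the tester; z up. Relay home: its body's underside on the box, so its origin 12 mm below this point, its y along this y, either way round.
- tester: Fixed tester: dark steel base plate 130 mm (x) by 200 mm (y), 10 mm thick, carrying the relay box (centred 50 mm to -y) and the lamp socket (45 mm to +y). Origin: centre of the plate's underside, on the counter, z up.
- bulb: LED bulb, upright in its stand. Origin: stem tip, z up. Stem 11 mm dia. (z 0-30 mm), cross of four lugs along x and y, 34 mm tip to tip, 8 wide (z 30-44, first 3 mm narrower), flange 42 dia. (z 44-48), finned square heat sink 32 x 32, sides along x and y (z 48-86): grip it there across x or y, fingertips just above the flange. 120 g. Same every quarter turn.
- bulb_flange (a point): Centre of the underside of the bulb's flange, 44 mm above the bulb's origin, same axes.
- stand: Black round stand fixed to the counter, a tube 64 mm outside and 37 mm inside dia., 50 mm high; the bulb's flange rests on its rim. Origin: centre of the underside. Lift the bulb straight up by 45 mm or more to clear it.
- socket_mouth (a point): Centre of the cross-shaped well in the top of the lamp socket, a fixed aluminium block 62 x 62 mm, top 70 mm above the counter, set at any angle on the tester. Its arms run along this x and y: 37 mm tip to tip, 10.4 wide, 56 deep; z up. The stem enters at any angle; the lugs rest on top (flange 14 mm high) unless in line with the arms. Home: bulb_flange at this point.
- plunger (a joint): Spring contact at the bottom of the well, metres pushed down: 0 free, 0.006 when the bulb is fully home. The stem meets it in the last 6 mm; it pushes back with 2 N at 0 rising to 5 N at 0.006 and lifts the bulb if it is let go.
- scent: Bystander: small amber scent bottle standing, 34 mm dia., 72 mm high. Origin: centre of the underside.
- tape: Bystander: cardboard ring lying flat, 68 mm dia., 22 mm high. Origin: centre of the underside.
- driver: Bystander: screwdriver 160 mm long lying along its x on the left side of the counter.
- carton: Bystander: standing carton 60 x 60 x 100 mm high. Origin: centre of the underside.
- carton_low: Bystander: flat carton 70 x 110 x 45 mm high. Origin: centre of the underside.
- phone_holder: Bystander: black phone holder, foot 70 x 45 mm, 61 mm high. Origin: centre of the underside.
There are look-alikes about, which are no part of the job. Leave any pink look-alike of the tester alone.

How it is judged:
By the outcome, as a careful person would: the job done as asked, in the order asked, and still so for the second after the job is handed in, while the arm keeps its last pose, push and grip.
It also fails if it takes over 58 s, if anything falls off the work surface, if the arm or the gripper's body presses on something with over 40 N, if the wrist force passes 120 N, or if a joint passes its speed limit or range.

ROBOT

A 7-joint arm with a two-finger parallel gripper is mounted at the origin on the work surface. World frame = base frame: x ahead of the robot, y to its left, z up, the work surface at z = 0. Lengths are in mm, angles in rad, forces in N, time in s.
With the tool pointing down it reaches from about 400 to 875 mm from the base axis. Payload 4.4 kg.
Tool frame: the origin (TCP) lies midway between the tips of the shut fingers; the grasp point (between the pads) lies 19 mm behind it; z points along the fingers, y is the line along which they close (so a half turn about z gives the same grasp; the last joint's range is limited). The gripper opens to 85 mm and grips with 20 to 120 N. Pads are 22 mm wide; open, the fingers measure 114 mm over their backs; the gripper's body (76 mm by 85 mm) begins 54 mm behind the grasp point. The pads swing forward as they close: fully open they stand 13 mm farther back than shut.
Start: joints at [1.144, 0.628, 0.038, 1.517, -0.027, 0.996, -0.02], TCP at [229.493, -608.154, 231.313] pointing down, gripper open.
Joint ranges: [-3.06, 3.06], [-0.37, 2.12], [-1.25, 1.32], [0.18, 2.47], [-1.1, 4.24], [0.23, 1.98], [-2.94, 2.94]. Speed limits (rad/s): [2.57, 2.57, 3.14, 3.14, 3.14, 3.14, 3.14].

INTERFACE

Orientations are given as [roll, pitch, yaw] about the fixed x, y, z axes, in that order (R = Rz(yaw) Ry(pitch) Rx(roll)).
In Python, from cell import read_state, get_image, finish_job gives the robot as it stands.
- The arm moves only by the tool send_rows, never from a script. Its argument "series" is a list of rows, each an object of numbers: "ax", "ay", "az": the turn, a rotation vector about the tool's x, y, z in rad; "dx", "dy", "dz": the shift along the tool's x, y, z in cm; "hand": the closure, from 0 (fully open) to 1 (shut). In form: [{"ax": .., "ay": .., "az": .., "dx": .., "dy": .., "dz": .., "hand": ..}, ...]. A call has 1 to 10 rows; each row is the pose to reach, as a shift and turn from the pose commanded when the call began, along the tool's axes at that moment; what a row does not reach only later rows make up. A row lasts 1/10 s, in which the tool goes at most 50 mm and 8.59 degrees, less where a joint would pass 70% of its speed; a pose out of reach is approached as far as the arm can. A call with a gripper value outside its range is refused whole. The fingers move at their own pace and stop on an object; the grip force is fixed at half the most. Time passes only in rows, so rows that repeat a pose let the fingers close. It gives the time, the measured TCP pose, the force, the opening and the grip force at its end, in the units of the state.
- read_state(): the state, without advancing time (a new reading comes with each control period).
- get_image(name): name is "scene" or "top" or "wrist"; returns a dict with "pixels" (400x640x3 uint8, red, green, blue), "mtx" (3x3 intrinsics, pixels), "k1" (the pictures are not rectified: a ray, as slopes to the right and down, at radius r is drawn at 1 + k1 r^2 times it, then the intrinsics apply), "R" (3x3) and "t" (3): a world point X has camera coordinates R X + t. Camera axes: x right, y down, z forward; pixel columns grow to the right and rows downward; lengths in mm; the calibration is good to about 2 mm. A picture is of the moment at which its call begins. There is no depth.
- finish_job(): hands the job in; it is judged then, once.
The state is a dict: "clock": time; "qpos": joint angles; "qd": joint speeds; "tau": joint torques, N m; "eef_pos": TCP position; "tool_rot": TCP orientation; "force": force on the tool from outside, world axes, zero at the start; "torque": the same for the moment, N m; "width": finger opening in mm; "gripper_force": force on a finger pad.
Only numpy, scipy, OpenCV 4.12 (cv2) and the standard library are available. Lean on these libraries where they do the work, as an engineer would, in place of code of your own. Each camera call takes 0.05 s, during which the arm holds its last target. There are 200 camera calls.

## Working session

There is one attempt and no reset: what is moved stays moved. The work goes in short steps, Python scripts to look and compute and a tool call to move; the robot and the scene stay as the last step left them, time stands still between calls to the robot, and variables do not carry over. Pictures are saved under pics/ and viewed, at most 10 in all, crops included, and the job is handed in when it is done.

Besides the shell and the picture viewer there is one more tool, called after ">>>" in YAML: its name, and indented under it one key for each argument. send_rows: Moves the arm, as the interface text tells. Its arguments: {"type":"object","properties":{"series":{"type":"array","items":{"type":"object","properties":{"ax":{"type":"number"},"ay":{"type":"number"},"az":{"type":"number"},"dx":{"type":"number"},"dy":{"type":"number"},"dz":{"type":"number"},"hand":{"type":"number"}}}}},"required":["series"]}

```bash
mkdir -p pics; ls
cat > h.py <<'E'
import numpy as np, cv2, pickle
from cell import read_state, get_image, finish_job
def grab(name, fn):
    im=get_image(name); pickle.dump(im,open(fn+'.pkl','wb')); cv2.imwrite('pics/'+fn+'.png',np.array(im['pixels'])[:,:,::-1]); return im
def load(fn): return pickle.load(open(fn+'.pkl','rb'))
def ray(im,uv):
    K=np.array(im['mtx']);R=np.array(im['R']);t=np.array(im['t'])
    D=np.array([im['k1'],0,0,0,0.])
    p=cv2.undistortPoints(np.array(uv,float).reshape(-1,1,2),K,D).reshape(-1,2)
    d=np.c_[p,np.ones(len(p))]@R; return -R.T@t,d
def plane(im,uv,z):
    c,d=ray(im,uv); return c+d*((z-c[2])/d[:,2])[:,None]
def proj(im,X):
    K=np.array(im['mtx']);D=np.array([im['k1'],0,0,0,0.])
    return cv2.projectPoints(np.array(X,float).reshape(-1,1,3),cv2.Rodrigues(np.array(im['R']))[0],np.array(im['t']),K,D)[0].reshape(-1,2)
E
python3 - <<'E'
from h import *
for n in('scene','top'):
    im=grab(n,n+'0'); print(n,-np.array(im['R']).T@im['t'],im['k1'],im['mtx'])
s=read_state();print(s)
E
```

```text
pics
scene [1028.69822756  851.27727063  774.18920589] 0.00034616619619726364 [[369.90125878   0.         321.90542687]
 [  0.         369.90125878 198.51257745]
 [  0.           0.           1.        ]]
top [ 333.21511992  -15.89527944 1304.89952173] -0.04328015615812506 [[447.50209899   0.         320.80799573]
 [  0.         447.50209899 199.65642417]
 [  0.           0.           1.        ]]
{'clock': 0.1, 'qpos': array([ 1.14422478,  0.62923689,  0.03848935,  1.5182551 , -0.02701547,
        0.99633914, -0.01997691]), 'qd': array([ 0.00028396, -0.0012878 ,  0.00117742, -0.00356658, -0.00099047,
       -0.00016985, -0.00128512]), 'tau': array([ 2.89672244e-03, -5.64535153e+01,  1.23029955e+00, -1.93974513e+01,
        1.12444497e-02,  5.36829160e-03,  9.24004979e-06]), 'eef_pos': array([ 229.25677373, -607.62456541,  230.49685568]), 'tool_rot': array([-3.13987359e+00,  2.96875118e-05,  3.60750460e-01]), 'force': array([-0.37847015,  0.55020016, -0.53124936]), 'torque': array([-0.0080819 ,  0.02992536,  0.03919958]), 'gripper_force': 0.0, 'width': 85.38220387722458}
```

View pics/top0.png

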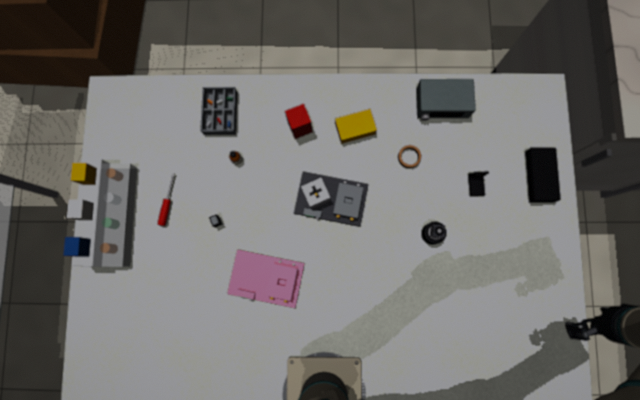

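View pics/scene0.png

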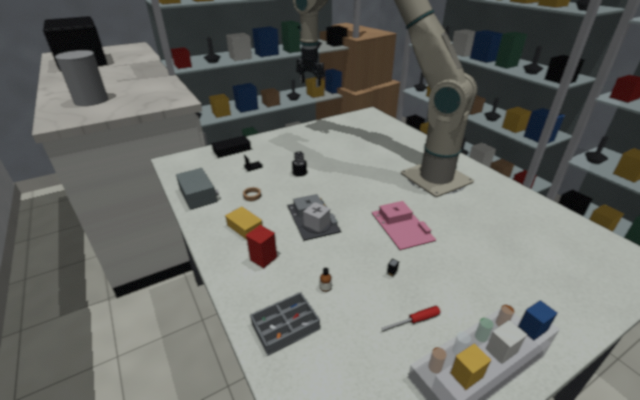

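Top view: the relay candidates are the small black block at (215,221), and the black parts at (478,183) (phone holder) and (543,175) (large black box). I take (215,221) as the relay. For the bulb, the black round stand is at (434,233). The grey tester is at (331,199), with its lamp socket at (316,192) and relay box at (348,201). The pink one at (267,278) is the look-alike to leave alone.

Run:
```python
from h import *
im=load('top0')
for n,uv,z in [('relay',(215,221),44),('bulb',(434,233),86),('sock',(316,192),70),('box',(348,201),40),('base',(325,395),0),('plate',(331,199),10)]:
    print(n,plane(im,[uv],z).round(0))
p=np.array(im['pixels'])[:,:,::-1]
a=p[165:240,285:385];b=p[200:245,195:235];c=p[210:255,414:454]
A=cv2.resize(a,None,fx=6,fy=6,interpolation=2);B=cv2.resize(b,(200,225),interpolation=2);C=cv2.resize(c,(200,225),interpolation=2)
cv2.imwrite('pics/crop1.png',np.hstack([A,np.vstack([B,C])]))
```

```text
relay [[481. 309.  44.]]
bulb [[ 444. -302.   86.]]
sock [[560.  21.  70.]]
box [[540. -70.  40.]]
base [[-0. -5.  0.]]
plate [[550. -22.  10.]]
```

View pics/crop1.png

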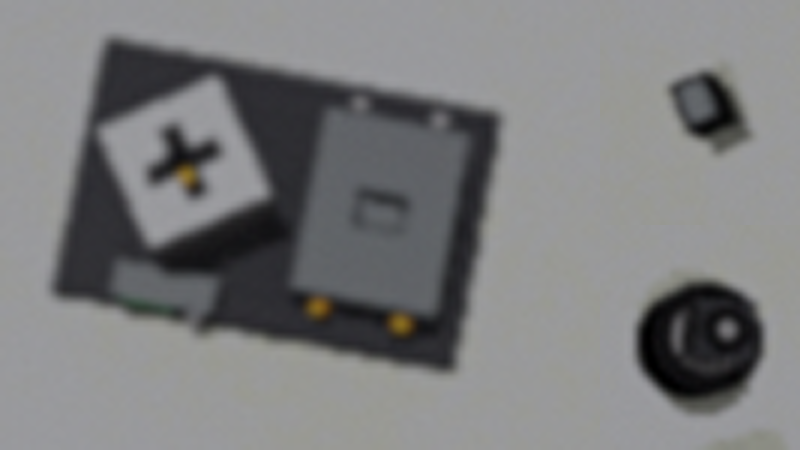

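The crop confirms the choices: the relay has a grey-top block shape, the bulb sits in its round stand, and the tester has the cross well at crop (183,160) and the rectangular hole at (381,211).

```bash
cat >> h.py <<'E'
from scipy.spatial.transform import Rotation as Ro
def go(x,y,z,yaw,s=None):
    s=s or read_state(); R=Ro.from_euler('xyz',s['tool_rot']); T=Ro.from_euler('xyz',[np.pi,0,yaw])
    d=R.inv().apply(np.array([x,y,z])-s['eef_pos'])/10; r=(R.inv()*T).as_rotvec()
    print('t',round(s['clock'],2),'shift cm',d.round(3),'rot',r.round(4),'pos',s['eef_pos'].round(1),'F',np.array(s['force']).round(1),'w',round(s['width'],1))
E
python3 - <<'E'
from h import *
im=grab('wrist','w0'); s=read_state()
R=Ro.from_euler('xyz',s['tool_rot']).as_matrix(); c=-np.array(im['R']).T@im['t']
print('cam in tool',R.T@(c-s['eef_pos']), 'axes in tool\n',(R.T@np.array(im['R']).T).round(2), im['mtx'][0],im['k1'])
go(430,-300,260,0)
E
```

```text
cam in tool [  69.07522509   -0.2568071  -142.08255839] axes in tool
 [[-0.   -0.96 -0.28]
 [ 1.   -0.   -0.  ]
 [ 0.   -0.28  0.96]] [320.71239886   0.         324.1718458 ] -0.02445458761515756
t 0.15 shift cm [ 29.635 -21.707  -2.909] rot [-1.500e-03  2.000e-04  3.608e-01] pos [ 229.4 -607.7  230.6] F [-0.4 -0.2 -0.1] w 85.0
```

>>> send_rows:
  series:
    - {"dx": 29.6,"dy": -21.7,"dz": -2.9,"az": 0.36,"hand": 0}
    - {"dx": 29.6,"dy": -21.7,"dz": -2.9,"az": 0.36,"hand": 0}
    - {"dx": 29.6,"dy": -21.7,"dz": -2.9,"az": 0.36,"hand": 0}
    - {"dx": 29.6,"dy": -21.7,"dz": -2.9,"az": 0.36,"hand": 0}
    - {"dx": 29.6,"dy": -21.7,"dz": -2.9,"az": 0.36,"hand": 0}
    - {"dx": 29.6,"dy": -21.7,"dz": -2.9,"az": 0.36,"hand": 0}
    - {"dx": 29.6,"dy": -21.7,"dz": -2.9,"az": 0.36,"hand": 0}
    - {"dx": 29.6,"dy": -21.7,"dz": -2.9,"az": 0.36,"hand": 0}
    - {"dx": 29.6,"dy": -21.7,"dz": -2.9,"az": 0.36,"hand": 0}

```text
invalid input at $.series[0]: expected keys ax, ay, az, dx, dy, dz, hand
```

Run:
```python
from h import *
im=grab('wrist','wb'); go(535,-20,260,0)
```

```text
t 0.2 shift cm [ 49.346 -44.208  -2.873] rot [-1.100e-03  2.000e-04  3.608e-01] pos [ 229.4 -607.8  230.7] F [ 0.2  0.2 -0.6] w 85.4
```

View pics/wb.png

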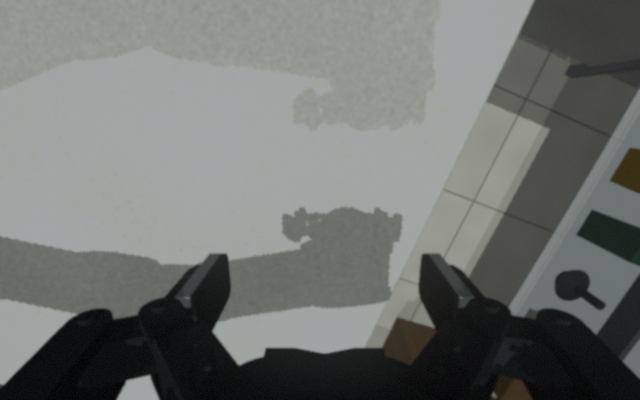

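All keys are required, so that move was refused. The picture shows only bare counter from the start pose.

>>> send_rows:
  series:
    - {"ax": 0,"ay": 0,"dx": 29.6,"dy": -21.7,"dz": -2.9,"az": 0.36,"hand": 0}
    - {"ax": 0,"ay": 0,"dx": 29.6,"dy": -21.7,"dz": -2.9,"az": 0.36,"hand": 0}
    - {"ax": 0,"ay": 0,"dx": 29.6,"dy": -21.7,"dz": -2.9,"az": 0.36,"hand": 0}
    - {"ax": 0,"ay": 0,"dx": 29.6,"dy": -21.7,"dz": -2.9,"az": 0.36,"hand": 0}
    - {"ax": 0,"ay": 0,"dx": 29.6,"dy": -21.7,"dz": -2.9,"az": 0.36,"hand": 0}
    - {"ax": 0,"ay": 0,"dx": 29.6,"dy": -21.7,"dz": -2.9,"az": 0.36,"hand": 0}
    - {"ax": 0,"ay": 0,"dx": 29.6,"dy": -21.7,"dz": -2.9,"az": 0.36,"hand": 0}
    - {"ax": 0,"ay": 0,"dx": 29.6,"dy": -21.7,"dz": -2.9,"az": 0.36,"hand": 0}
    - {"ax": 0,"ay": 0,"dx": 29.6,"dy": -21.7,"dz": -2.9,"az": 0.36,"hand": 0}
    - {"ax": 0,"ay": 0,"dx": 29.6,"dy": -21.7,"dz": -2.9,"az": 0.36,"hand": 0}

```text
clock: 1.2
eef_pos: [429.5, -301.0, 260.3]
tool_rot: [3.141, 0.0, 0.001]
force: [-0.2, 0.2, -0.9]
width: 85.5
gripper_force: 0.0
```

Run:
```python
from h import *
im=grab('wrist','wb1'); go(530,-20,260,0)
```

```text
t 1.25 shift cm [ 1.0088e+01 -2.8195e+01 -6.0000e-03] rot [ 0.0008  0.0008 -0.0009] pos [ 428.9 -301.9  260.3] F [-0.5 -0.5  0.5] w 85.5
```

View pics/wb1.png

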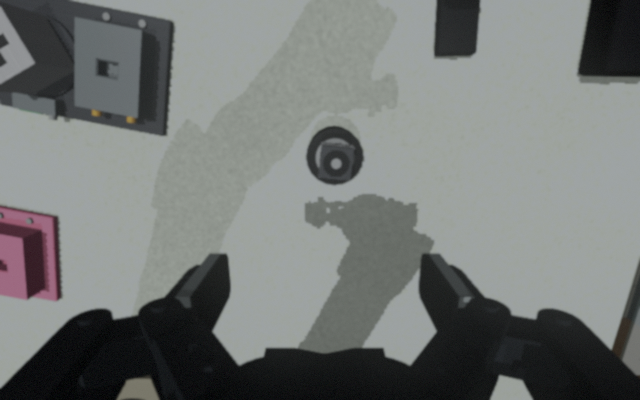

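Bulb at (336,162) in its stand, with its sink nearly axis-aligned. Next, the tester.

>>> send_rows:
  series:
    - {"ax": 0,"ay": 0,"az": 0,"dx": 10.1,"dy": -28.2,"dz": 0,"hand": 0}
    - {"ax": 0,"ay": 0,"az": 0,"dx": 10.1,"dy": -28.2,"dz": 0,"hand": 0}
    - {"ax": 0,"ay": 0,"az": 0,"dx": 10.1,"dy": -28.2,"dz": 0,"hand": 0}
    - {"ax": 0,"ay": 0,"az": 0,"dx": 10.1,"dy": -28.2,"dz": 0,"hand": 0}
    - {"ax": 0,"ay": 0,"az": 0,"dx": 10.1,"dy": -28.2,"dz": 0,"hand": 0}
    - {"ax": 0,"ay": 0,"az": 0,"dx": 10.1,"dy": -28.2,"dz": 0,"hand": 0}
    - {"ax": 0,"ay": 0,"az": 0,"dx": 10.1,"dy": -28.2,"dz": 0,"hand": 0}
    - {"ax": 0,"ay": 0,"az": 0,"dx": 10.1,"dy": -28.2,"dz": 0,"hand": 0}

```text
clock: 2.05
eef_pos: [530.7, -19.2, 259.9]
tool_rot: [3.141, 0.001, 0.001]
force: [0.1, -0.5, 0.3]
width: 85.1
gripper_force: 0.0
```

Run:
```python
from h import *
im=grab('wrist','wt'); go(465,309,200,0)
```

```text
t 2.1 shift cm [ -6.578 -32.971   5.96 ] rot [ 0.0014  0.0008 -0.0016] pos [530.3 -20.7 260. ] F [ 0.6 -0.6  0.4] w 85.3
```

View pics/wt.png

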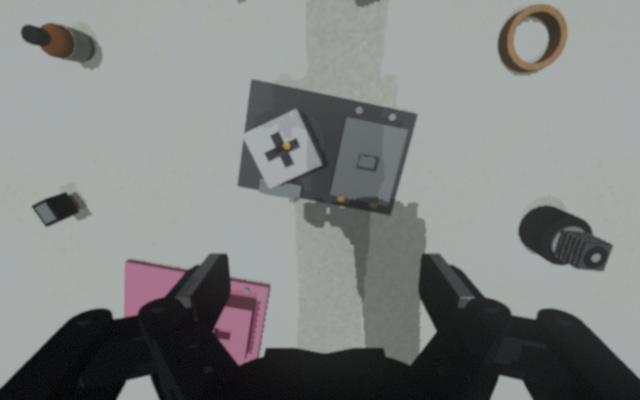

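The tester is fully in view: cross at (283,149), relay hole at (367,162), relay at (55,208), bulb at (590,252).

Run:
```python
from h import *
im=load('wt'); p=np.array(im['pixels']); g=cv2.cvtColor(p,cv2.COLOR_RGB2GRAY)
def blob(mask,seed,name,z):
    n,l,st,c=cv2.connectedComponentsWithStats(mask.astype(np.uint8)); 
    k=l[seed[1],seed[0]] 
    if k==0: print(name,'none',g[seed[1],seed[0]]);return
    cn=max(cv2.findContours((l==k).astype(np.uint8),0,2)[0],key=cv2.contourArea)
    w=plane(im,cn.reshape(-1,2),z)[:,:2]; r=cv2.minAreaRect(w.astype(np.float32)); print(name,'px',st[k][4],'rect',np.round(r[0],1),np.round(r[1],1),round(r[2],1))
roi=np.zeros(g.shape,bool); roi[100:200,235:345]=1
blob((g>150)&roi,(265,145),'socket70',70)
roi[:]=0; roi[75:220,230:420]=1
print('vals',g[149,283-12],g[140,265],g[180,350],g[162,367],g[157,360],g[100,330],g[165,364])
s=p.astype(int)
cv2.imwrite('pics/c_wt.png',np.hstack([cv2.resize(p[70:220,230:420,::-1],None,fx=3,fy=3,interpolation=2),cv2.resize(p[185:235,20:95,::-1],(225,450))]))
np.set_printoptions(linewidth=200); print(g[152:174,354:381])
```

```text
socket70 px 3568 rect [555.1  34.9] [ 76.1 103.1] 85.7
vals 125 169 101 102 84 70 100
[[105 103 104 103 102  99  99  99 101 102 103 102 103 103 104 104 104 103 105 104 104 104 102 103 104 103 104]
 [104 106 105 102 101  94  91  93  94  96  97  98  99 101 101 102 104 102 103 104 103 104 103 102 104 104 102]
 [103 103 104 103  98  88  85  88  89  88  85  86  90  92  95  96  98 100 102 101 102 102 102 104 104 103 105]
 [103 105 103 102  95  85  86  93  94  86  79  77  77  82  83  86  91  93  95  96  97  99  99  99 103 100 103]
 [105 103 103 100  91  84  86  96  99  92  86  81  80  83  84  85  88  90  91  87  86  85  89  92  95  98 102]
 [104 102 102  99  90  80  84  97 101 100  98  96  96  96  97  96  97  97  94  88  79  75  73  79  84  90  99]
 [104 103 102  96  87  79  87  98 102 102 103 102 101 102 102 103 102 102 100  92  85  71  66  67  77  89  99]
 [102 103 100  97  86  85  91  99 102 104 103 104 102 102 104 103 103 102 101 100  94  81  68  63  75  90  99]
 [103 103 100  96  91  93  99 101 101 104 103 104 103 104 103 104 103 103 103 102  97  84  69  66  78  91  99]
 [104 102 100  
[... 728 characters left out ...]
  88  71  64  75  88  97 101 102]
 [100  97  92  87  81  78  75  72  71  70  72  69  72  74  77  78  83  86  86  79  66  67  78  91  99 102 102]
 [102 100  98  93  93  92  88  84  82  80  77  76  75  71  70  70  71  72  70  66  62  68  83  92 101 103 102]
 [102 101 101 100 100  99  97  96  95  94  90  89  87  83  82  79  76  73  68  68  67  76  87  97 100 102 103]
 [103 102 103 103 102 101 102 100 100  99  99  99  98  96  93  90  89  88  83  82  82  85  90  98 101 102 102]
 [102 104 102 102 103 102 101 103 101 101 101 102 102 100  99 100  98  98  95  92  93  94  97 101 102 101 101]
 [104 103 103 102 101 102 104 102 102 104 102 102 103 102 102 102 101 100 101  99 100 100 100 101 101 102 101]]
```

View pics/c_wt.png

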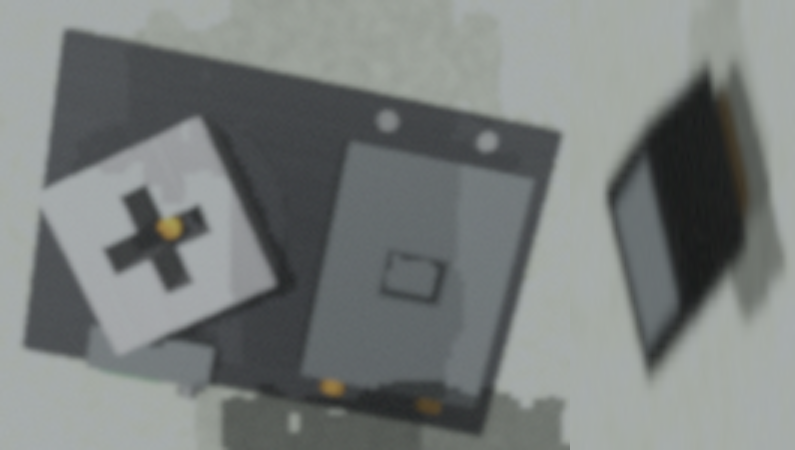

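>>> send_rows:
  series:
    - {"ax": 0,"ay": 0,"az": 0,"dx": -6.6,"dy": -33.0,"dz": 6.0,"hand": 0}
    - {"ax": 0,"ay": 0,"az": 0,"dx": -6.6,"dy": -33.0,"dz": 6.0,"hand": 0}
    - {"ax": 0,"ay": 0,"az": 0,"dx": -6.6,"dy": -33.0,"dz": 6.0,"hand": 0}
    - {"ax": 0,"ay": 0,"az": 0,"dx": -6.6,"dy": -33.0,"dz": 6.0,"hand": 0}
    - {"ax": 0,"ay": 0,"az": 0,"dx": -6.6,"dy": -33.0,"dz": 6.0,"hand": 0}
    - {"ax": 0,"ay": 0,"az": 0,"dx": -6.6,"dy": -33.0,"dz": 6.0,"hand": 0}
    - {"ax": 0,"ay": 0,"az": 0,"dx": -6.6,"dy": -33.0,"dz": 6.0,"hand": 0}
    - {"ax": 0,"ay": 0,"az": 0,"dx": -6.6,"dy": -33.0,"dz": 6.0,"hand": 0}
    - {"ax": 0,"ay": 0,"az": 0,"dx": -6.6,"dy": -33.0,"dz": 6.0,"hand": 0}

```text
clock: 3.0
eef_pos: [465.1, 309.5, 199.9]
tool_rot: [3.14, 0.0, -0.001]
force: [-0.3, -0.6, 0.1]
width: 85.6
gripper_force: 0.0
```

Run:
```python
from h import *
im=grab('wrist','wr'); go(481,309,150,0)
p=np.array(im['pixels']); u=proj(im,[[481,309,44]])[0].astype(int); print(u)
cv2.imwrite('pics/c_wr.png',cv2.resize(p[u[1]-60:u[1]+60,u[0]-80:u[0]+80,::-1],None,fx=4,fy=4,interpolation=2))
```

```text
t 3.05 shift cm [ 1.532 -0.074  5.02 ] rot [ 0.0021 -0.0003 -0.003 ] pos [465.7 308.4 200.2] F [ 0.7 -0.7  0.6] w 85.6
[324 167]
```

View pics/c_wr.png

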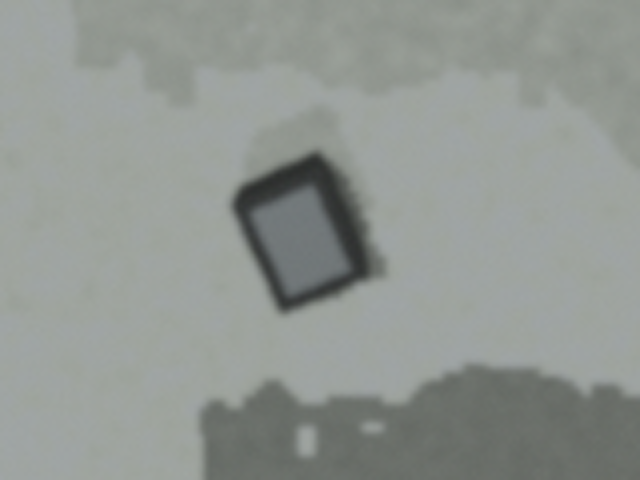

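Relay crop: the label is centred at about (301,240) in the crop, with its long edge tilted about 20°. Tester crop: socket corners at (200,116), (278,287), (120,355), (40,188), hole outline around (414,277).

Run:
```python
from h import *
def show(n,w):
    r=cv2.minAreaRect(w[:,:2].astype(np.float32)); print(n,np.round(r[0],1),np.round(r[1],1),round(r[2],1))
im=load('wt'); g=cv2.cvtColor(np.array(im['pixels']),cv2.COLOR_RGB2GRAY)
cv=lambda L,s,o:(np.array(L)+.5)/s-.5+np.array(o)
q=lambda L,z:plane(im,cv(L,3,(230,70)),z)
def quad(n,w):
    e=np.roll(w,-1,0)-w; print(n,'ctr',w.mean(0).round(1),'len',np.linalg.norm(e,axis=1).round(1),'ang',(np.degrees(np.arctan2(e[:,1],e[:,0]))%90).round(1))
quad('plate',q([(66,30),(562,132),(480,434),(24,347)],10))
quad('box',q([(349,142),(537,178),(492,407),(302,375)],40))
quad('sock',q([(200,116),(278,287),(120,355),(40,188)],70))
# hole
m=np.zeros(g.shape,np.uint8); m[150:174,352:382]=g[150:174,352:382]<90
cn=np.vstack([c.reshape(-1,2) for c in cv2.findContours(m,0,2)[0]]); show('hole',plane(im,cn,40))
# cross arms: dark in socket top
m=np.zeros(g.shape,np.uint8); pts=cv([(200,116),(278,287),(120,355),(40,188)],3,(230,70)); c0=pts.mean(0)
cv2.fillPoly(m,[np.int32(c0+(pts-c0)*.85)],1); m&=(g<120).astype(np.uint8)
n,l,st,c=cv2.connectedComponentsWithStats(m); print(st[1:,4])
p=np.array(im['pixels']).astype(int); m|=((p[:,:,0]-p[:,:,2]>40)&(np.hypot(*(np.indices(g.shape)[::-1]-c0[:,None,None]))<25)).astype(np.uint8)
cn=np.vstack([c.reshape(-1,2) for c in cv2.findContours(m,0,2)[0]]); show('cross',plane(im,cn,70))
# relay
im=load('wr'); g=cv2.cvtColor(np.array(im['pixels']),cv2.COLOR_RGB2GRAY)
m=np.zeros(g.shape,np.uint8); u0,v0=244,107
k=(g[v0+30:v0+90,u0+50:u0+110]); dark=(k<80).astype(np.uint8)
cs,_h=cv2.findContours(dark,cv2.RETR_CCOMP,2)
for c,hh in zip(cs,_h[0]):
    if cv2.contourArea(c)>60: show('relay in' if hh[3]>=0 else 'relay out',plane(im,c.reshape(-1,2)+[u0+50,v0+30],44))
quad('relay top hand',plane(im,cv([(245,207),(318,182),(357,272),(284,299)],4,(u0,v0)),44))
```

```text
plate ctr [550.9 -19.9  10. ] len [197.1 128.  196.9 127.4] ang [79.  78.6 78.8 78.6]
box ctr [540.9 -71.   40. ] len [70.8 89.  76.  89.5] ang [79.7 82.6 80.2 79.3]
sock ctr [559.8  23.2  70. ] len [62.9 61.2 63.2 59.6] ang [24.3 23.5 22.8 23.1]
hole [541.3 -68.6] [23.8 18.1] 78.7
[540]
cross [559.6  24.5] [29.9 30.8] 69.3
relay out [483.8 313.7] [31.2 24.5] 24.6
relay in [481.9 314.5] [24.7 18.6] 24.3
relay top hand ctr [482.1 314.2  44. ] len [18.  23.1 18.5 23.7] ang [18.8 23.4 20.6 22. ]
```

Run:
```python
from h import *
go(482,314.3,90,.415);go(482,314.3,16,.415)
```

```text
t 3.05 shift cm [ 1.628 -0.616 11.019] rot [ 2.10e-03  1.00e-04 -4.18e-01] pos [465.7 308.4 200.2] F [ 0.7 -0.7  0.6] w 85.6
t 3.05 shift cm [ 1.626 -0.632 18.419] rot [ 2.10e-03  1.00e-04 -4.18e-01] pos [465.7 308.4 200.2] F [ 0.7 -0.7  0.6] w 85.6
```

>>> send_rows:
  series:
    - {"ax": 0,"ay": 0,"az": -0.15,"dx": 1.6,"dy": -0.6,"dz": 5,"hand": 0}
    - {"ax": 0,"ay": 0,"az": -0.3,"dx": 1.6,"dy": -0.6,"dz": 9,"hand": 0}
    - {"ax": 0,"ay": 0,"az": -0.418,"dx": 1.6,"dy": -0.6,"dz": 12,"hand": 0}
    - {"ax": 0,"ay": 0,"az": -0.418,"dx": 1.6,"dy": -0.6,"dz": 15,"hand": 0}
    - {"ax": 0,"ay": 0,"az": -0.418,"dx": 1.6,"dy": -0.6,"dz": 18.4,"hand": 0}
    - {"ax": 0,"ay": 0,"az": -0.418,"dx": 1.6,"dy": -0.6,"dz": 18.4,"hand": 0}
    - {"ax": 0,"ay": 0,"az": -0.418,"dx": 1.6,"dy": -0.6,"dz": 18.4,"hand": 1}
    - {"ax": 0,"ay": 0,"az": -0.418,"dx": 1.6,"dy": -0.6,"dz": 18.4,"hand": 1}
    - {"ax": 0,"ay": 0,"az": -0.418,"dx": 1.6,"dy": -0.6,"dz": 18.4,"hand": 1}
    - {"ax": 0,"ay": 0,"az": -0.418,"dx": 1.6,"dy": -0.6,"dz": 18.4,"hand": 1}

```text
clock: 4.05
eef_pos: [481.3, 317.8, 17.9]
tool_rot: [-3.141, -0.003, 0.419]
force: [-0.3, 0.3, 0.3]
width: 28.4
gripper_force: 0.2
```

>>> send_rows:
  series:
    - {"ax": 0,"ay": 0,"az": 0,"dx": 0,"dy": 0,"dz": 0,"hand": 1}
    - {"ax": 0,"ay": 0,"az": 0,"dx": 0,"dy": 0,"dz": 0,"hand": 1}
    - {"ax": 0,"ay": 0,"az": 0,"dx": 0,"dy": 0,"dz": 0,"hand": 1}

```text
clock: 4.35
eef_pos: [481.3, 317.8, 17.9]
tool_rot: [-3.142, -0.002, 0.419]
force: [-0.8, -0.5, 6.5]
width: 23.1
gripper_force: 58.7
```

Run:
```python
from h import *
for i in range(3): go(482,314.3,140,.415)
```

```text
t 4.35 shift cm [ -0.046   0.351 -12.21 ] rot [-0.     -0.0024  0.0039] pos [481.3 317.8  17.9] F [-0.8 -0.5  6.5] w 23.1
t 4.35 shift cm [ -0.046   0.351 -12.21 ] rot [-0.     -0.0024  0.0039] pos [481.3 317.8  17.9] F [-0.8 -0.5  6.5] w 23.1
t 4.35 shift cm [ -0.046   0.351 -12.21 ] rot [-0.     -0.0024  0.0039] pos [481.3 317.8  17.9] F [-0.8 -0.5  6.5] w 23.1
```

>>> send_rows:
  series:
    - {"ax": 0,"ay": 0,"az": 0,"dx": 0,"dy": 0,"dz": -4,"hand": 1}
    - {"ax": 0,"ay": 0,"az": 0,"dx": 0,"dy": 0,"dz": -8,"hand": 1}
    - {"ax": 0,"ay": 0,"az": 0,"dx": 0,"dy": 0,"dz": -12,"hand": 1}
    - {"ax": 0,"ay": 0,"az": 0,"dx": 0,"dy": 0,"dz": -12,"hand": 1}
    - {"ax": 0,"ay": 0,"az": 0,"dx": 0,"dy": 0,"dz": -12,"hand": 1}

```text
clock: 4.85
eef_pos: [480.8, 317.8, 137.7]
tool_rot: [-3.141, -0.003, 0.419]
force: [0.0, -0.5, -1.0]
width: 23.3
gripper_force: 59.0
```

Run:
```python
from h import *
im=grab('wrist','wh'); s=read_state(); go(541.3,-68.8,140,1.375)
R=Ro.from_euler('xyz',s['tool_rot']).as_matrix()
p=np.array(im['pixels']); 
X=np.array(s['eef_pos'])+R@[0,0,-26]; u=proj(im,[X])[0].astype(int); print(u, s['eef_pos'])
cv2.imwrite('pics/c_wh.png',cv2.resize(p[u[1]-75:u[1]+75,u[0]-100:u[0]+100,::-1],None,fx=4,fy=4,interpolation=2))
```

```text
t 4.9 shift cm [-10.095  37.752  -0.356] rot [ 1.000e-04  2.000e-04 -9.561e-01] pos [480.  317.1 136.4] F [-0.6 -1.2 -1. ] w 22.9
[325 285] [479.97280463 317.14107832 136.36247306]
```

View pics/c_wh.png

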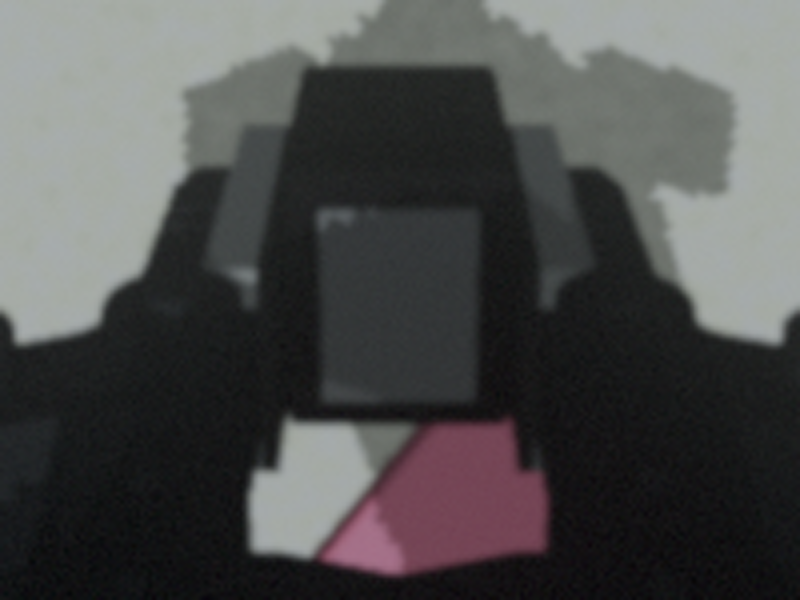

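The relay is held square in the fingers. Its label spans crop (318..480, 207..403), so I compute its offset along the pads.

Run:
```python
from h import *
im=load('wh'); s=read_state(); R=Ro.from_euler('xyz',s['tool_rot']).as_matrix()
uv=(np.array([(317,207),(480,208),(478,403),(320,404),(400,69),(400,418)])+.5)/4-.5+[225,210]
c,d=ray(im,uv); w=c+d*((s['eef_pos'][2]+26-c[2])/d[:,2])[:,None]
for a in ((w-s['eef_pos'])@R): print(a.round(1))
print(np.mean((w-s['eef_pos'])[:4]@R,0))
```

```text
[ 11.   -8.8 -26. ]
[ 10.9   7.6 -26. ]
[-11.8   7.8 -26. ]
[-12.   -8.9 -26. ]
[ 25.8  -0.4 -26. ]
[-13.7  -0.4 -26. ]
[ -0.47207535  -0.557334   -26.00001956]
```

Run:
```python
from h import *
go(532.6,-113,140,1.375)
```

```text
t 4.9 shift cm [-12.688  41.436  -0.355] rot [ 1.000e-04  2.000e-04 -9.561e-01] pos [480.  317.1 136.4] F [-0.6 -1.2 -1. ] w 22.9
```

>>> send_rows:
  series:
    - {"ax": 0,"ay": 0,"az": -0.1,"dx": -1.4,"dy": 4.5,"dz": -0.3,"hand": 1}
    - {"ax": 0,"ay": 0,"az": -0.2,"dx": -2.8,"dy": 9,"dz": -0.3,"hand": 1}
    - {"ax": 0,"ay": 0,"az": -0.3,"dx": -4.1,"dy": 13.5,"dz": -0.3,"hand": 1}
    - {"ax": 0,"ay": 0,"az": -0.4,"dx": -5.5,"dy": 18,"dz": -0.3,"hand": 1}
    - {"ax": 0,"ay": 0,"az": -0.5,"dx": -6.9,"dy": 22.5,"dz": -0.3,"hand": 1}
    - {"ax": 0,"ay": 0,"az": -0.6,"dx": -8.3,"dy": 27,"dz": -0.3,"hand": 1}
    - {"ax": 0,"ay": 0,"az": -0.7,"dx": -9.7,"dy": 31.5,"dz": -0.3,"hand": 1}
    - {"ax": 0,"ay": 0,"az": -0.8,"dx": -11,"dy": 36,"dz": -0.3,"hand": 1}
    - {"ax": 0,"ay": 0,"az": -0.9,"dx": -12.2,"dy": 40,"dz": -0.3,"hand": 1}
    - {"ax": 0,"ay": 0,"az": -0.956,"dx": -12.7,"dy": 41.4,"dz": -0.3,"hand": 1}

```text
clock: 5.9
eef_pos: [531.2, -118.5, 137.2]
tool_rot: [-3.138, 0.002, 1.371]
force: [0.7, 0.0, -1.6]
width: 23.2
gripper_force: 59.0
```

Run:
```python
from h import *
go(532.6,-113,85,1.375)
```

```text
t 5.9 shift cm [0.577 0.047 5.221] rot [-0.0033  0.0024 -0.0041] pos [ 531.2 -118.5  137.2] F [ 0.7  0.  -1.6] w 23.2
```

>>> send_rows:
  series:
    - {"ax": 0,"ay": 0,"az": 0,"dx": 0.5,"dy": 0,"dz": 3,"hand": 1}
    - {"ax": -0.003,"ay": 0.002,"az": -0.004,"dx": 0.5,"dy": 0,"dz": 5.2,"hand": 1}
    - {"ax": -0.003,"ay": 0.002,"az": -0.004,"dx": 0.5,"dy": 0,"dz": 5.2,"hand": 1}
    - {"ax": -0.003,"ay": 0.002,"az": -0.004,"dx": 0.5,"dy": 0,"dz": 5.2,"hand": 1}

```text
clock: 6.3
eef_pos: [532.7, -107.2, 86.4]
tool_rot: [3.141, -0.002, 1.379]
force: [-0.1, 0.0, 0.0]
width: 23.1
gripper_force: 59.1
```

Run:
```python
from h import *
im=grab('wrist','wp'); s=read_state(); go(541.3,-68.8,85,1.375)
R=Ro.from_euler('xyz',s['tool_rot']).as_matrix()
g=cv2.cvtColor(np.array(im['pixels']),cv2.COLOR_RGB2GRAY); u=proj(im,[[541.3,-68.8,40]])[0].astype(int); print(u)
u0,v0=u-[40,40]; k=g[v0:v0+80,u0:u0+80]; print('med',np.median(k))
cs,h=cv2.findContours((k<np.median(k)*.87).astype(np.uint8),0,2)
for c in cs:
    if cv2.contourArea(c)>100:
        w=plane(im,c.reshape(-1,2)+[u0,v0],40); r=cv2.minAreaRect(w[:,:2].astype(np.float32)); print(np.round(r[0],1),np.round(r[1],1),round(r[2],1),cv2.boundingRect(c))
p=np.array(im['pixels'])[:,:,::-1]; cv2.imwrite('pics/c_wp.png',cv2.resize(p[80:400,120:520],(800,600) if 0 else None,fx=1.8,fy=1.8,interpolation=2))
```

```text
t 6.35 shift cm [3.917 0.023 0.234] rot [ 0.0023 -0.0023  0.0042] pos [ 533.6 -107.2   87.3] F [ 0.7  0.3 -0.6] w 23.0
[327 163]
med 143.0
[550.  -91.5] [ 7.6 20.8] 81.0 (45, 67, 35, 13)
[541.4 -69. ] [23.9 17.8] 78.5 (26, 20, 31, 41)
```

View pics/c_wp.png

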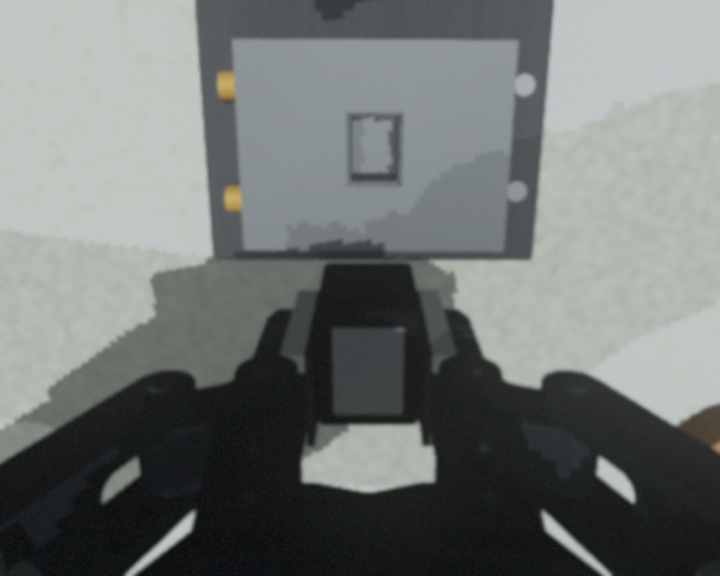

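Picture shows the relay held square in front of the box, hole at (375,148) in the crop. The close measurement, (541.4,-69.0), agrees with the first one.

>>> send_rows:
  series:
    - {"ax": 0,"ay": 0,"az": 0,"dx": 2,"dy": 0.05,"dz": 0.5,"hand": 1}
    - {"ax": 0.002,"ay": -0.002,"az": 0.004,"dx": 3.95,"dy": 0.05,"dz": 2,"hand": 1}
    - {"ax": 0.002,"ay": -0.002,"az": 0.004,"dx": 3.95,"dy": 0.05,"dz": 2,"hand": 1}
    - {"ax": 0.002,"ay": -0.002,"az": 0.004,"dx": 3.95,"dy": 0.05,"dz": 2,"hand": 1}
    - {"ax": 0.002,"ay": -0.002,"az": 0.004,"dx": 3.95,"dy": 0.05,"dz": 2,"hand": 1}
    - {"ax": 0.002,"ay": -0.002,"az": 0.004,"dx": 3.95,"dy": 0.05,"dz": 2,"hand": 1}

```text
clock: 6.95
eef_pos: [542.0, -70.2, 68.1]
tool_rot: [3.139, 0.001, 1.373]
force: [-1.0, -0.8, -1.1]
width: 23.0
gripper_force: 59.1
```

```bash
cat >> h.py <<'E'
def avg(n=6):
    S=[]
    for i in range(n):
        get_image('scene'); S.append(read_state())
    a=S[-1]; a['eef_pos']=np.mean([s['eef_pos'] for s in S],0)
    a['tool_rot']=Ro.from_euler('xyz',[s['tool_rot'] for s in S]).mean().as_euler('xyz')
    a['force']=np.mean([s['force'] for s in S],0); print('std',np.std([s['eef_pos'] for s in S],0).round(2)); return a
E
python3 - <<'E'
from h import *
s=avg(); go(542.0,-68.6,64,1.373,s)
E
```

```text
std [0.05 0.24 0.13]
t 7.25 shift cm [ 0.097 -0.003  0.373] rot [0.0015 0.0002 0.0008] pos [541.8 -69.6  67.7] F [-0.4  0.1 -0.6] w 23.2
```

>>> send_rows:
  series:
    - {"ax": 0.0015,"ay": 0,"az": 0.001,"dx": 0.1,"dy": 0,"dz": 0.4,"hand": 1}
    - {"ax": 0.0015,"ay": 0,"az": 0.001,"dx": 0.1,"dy": 0,"dz": 0.7,"hand": 1}
    - {"ax": 0.0015,"ay": 0,"az": 0.001,"dx": 0.1,"dy": 0,"dz": 1.0,"hand": 1}
    - {"ax": 0.0015,"ay": 0,"az": 0.001,"dx": 0.1,"dy": 0,"dz": 1.2,"hand": 1}
    - {"ax": 0.0015,"ay": 0,"az": 0.001,"dx": 0.1,"dy": 0,"dz": 1.3,"hand": 1}
    - {"ax": 0.0015,"ay": 0,"az": 0.001,"dx": 0.1,"dy": 0,"dz": 1.4,"hand": 1}

```text
clock: 7.85
eef_pos: [541.9, -68.3, 53.3]
tool_rot: [-3.141, 0.001, 1.374]
force: [0.7, -1.2, 0.1]
width: 23.0
gripper_force: 59.2
```

>>> send_rows:
  series:
    - {"ax": 0,"ay": 0,"az": 0,"dx": 0,"dy": 0,"dz": 0.3,"hand": 1}
    - {"ax": 0,"ay": 0,"az": 0,"dx": 0,"dy": 0,"dz": 0.5,"hand": 1}
    - {"ax": 0,"ay": 0,"az": 0,"dx": 0,"dy": 0,"dz": 0.65,"hand": 1}
    - {"ax": 0,"ay": 0,"az": 0,"dx": 0,"dy": 0,"dz": 0.75,"hand": 1}
    - {"ax": 0,"ay": 0,"az": 0,"dx": 0,"dy": 0,"dz": 0.8,"hand": 1}

```text
clock: 8.35
eef_pos: [541.7, -68.3, 45.9]
tool_rot: [-3.141, 0.001, 1.374]
force: [-3.2, -2.0, 10.1]
width: 23.0
gripper_force: 60.5
```

>>> send_rows:
  series:
    - {"ax": 0,"ay": 0,"az": 0,"dx": 0,"dy": 0,"dz": 0.1,"hand": 1}
    - {"ax": 0,"ay": 0,"az": 0,"dx": 0,"dy": 0,"dz": 0.1,"hand": 1}

```text
clock: 8.55
eef_pos: [541.7, -68.3, 45.9]
tool_rot: [-3.141, 0.001, 1.374]
force: [-3.7, -2.3, 15.7]
width: 23.4
gripper_force: 61.3
```

>>> send_rows:
  series:
    - {"ax": 0,"ay": 0,"az": 0,"dx": 0,"dy": 0,"dz": -0.1,"hand": 0.5}
    - {"ax": 0,"ay": 0,"az": 0,"dx": 0,"dy": 0,"dz": -0.1,"hand": 0.5}
    - {"ax": 0,"ay": 0,"az": 0,"dx": 0,"dy": 0,"dz": -0.1,"hand": 0.4}
    - {"ax": 0,"ay": 0,"az": 0,"dx": 0,"dy": 0,"dz": -4,"hand": 0.4}
    - {"ax": 0,"ay": 0,"az": 0,"dx": 0,"dy": 0,"dz": -8,"hand": 0.2}
    - {"ax": 0,"ay": 0,"az": 0,"dx": 0,"dy": 0,"dz": -12,"hand": 0}
    - {"ax": 0,"ay": 0,"az": 0,"dx": 0,"dy": 0,"dz": -14,"hand": 0}
    - {"ax": 0,"ay": 0,"az": 0,"dx": 0,"dy": 0,"dz": -14,"hand": 0}

```text
clock: 9.35
eef_pos: [544.2, -67.6, 187.3]
tool_rot: [3.136, -0.001, 1.374]
force: [-0.4, -0.1, -0.7]
width: 85.6
gripper_force: 0.0
```

Run:
```python
from h import *
im=grab('wrist','ws'); go(430,-300,200,1.5708)
g=cv2.cvtColor(np.array(im['pixels']),cv2.COLOR_RGB2GRAY); u=proj(im,[[541.3,-68.8,72]])[0].astype(int); print(u)
u0,v0=u-[45,45]; k=g[v0:v0+90,u0:u0+90]; dark=(k<75).astype(np.uint8)
cs,h=cv2.findContours(dark,cv2.RETR_CCOMP,2)
for c,hh in zip(cs,h[0]):
    if cv2.contourArea(c)>150:
        w=plane(im,c.reshape(-1,2)+[u0,v0],72); r=cv2.minAreaRect(w[:,:2].astype(np.float32)); print(hh[3],np.round(r[0],1),np.round(r[1],1),round(r[2],1))
# bulb from earlier frames: gray levels around sink in wb1
im=load('wb1'); g=cv2.cvtColor(np.array(im['pixels']),cv2.COLOR_RGB2GRAY); np.set_printoptions(linewidth=250); print(g[136:186:2,312:362:2])
```

```text
t 9.4 shift cm [-24.975  -6.515  -1.484] rot [ 2.300e-03 -1.000e-04 -1.971e-01] pos [542.8 -67.8 185.4] F [-0.3  0.3 -0.7] w 85.6
[321 198]
-1 [539.8 -71.2] [46.9 76. ] 78.6
6 [540.4 -68.2] [24.2 17.7] 78.6
[[127  71  52  54  54  51  50  50  48  48  50  51  50  48  47  46  46  46  46  45  51  93 138 148 154]
 [ 90  52  56  54  53  47  48  53  64  79  90  96  94  86  74  60  51  47  47  45  47  54  90 133 153]
 [ 63  55  54  53  50  52  64  92 111 117 121 121 121 121 115 107  83  57  48  45  47  50  53  98 148]
 [ 55  52  52  51  61  85  90  99 107 107 112 114 110 112 110 119 117  96  63  48  49  49  49  67 131]
 [ 55  53  51  54  82  89  82  81  86  85  83  83  78  83  89  98 104  96  84  62  61  51  48  53 113]
 [ 52  50  51  81 116  85  70  70  68  68  71  70  72  77  83  79  81  74  75  84  84  63  49  50  80]
 [ 53  52  60 113 121  81  74  71  72  71  73  72  71  70  68  69  69  69  69  72  76  73  50  48  56]
 [ 53  52  82 131 121  78  74  73  74  68  62  62  60  61  66  68  72  72  72  73  71  55  45  50  48]
 [ 52  57 104 136 108  72  73  74  65  57  49  49  48  50  49  54  63
[... 982 characters left out ...]
  72  69  59  51  50  48  51  48  48  49  50  53  63  71  66  47  43  55 103 153]
 [117  64  52  65  73  71  72  71  63  53  50  50  47  48  49  56  65  70  71  64  47  50  91 143 159]
 [153 115  64  67  71  70  70  72  71  63  59  57  59  59  59  69  71  69  70  61  51  93 138 159 160]
 [161 153 116  70  57  55  57  60  65  65  66  65  68  70  68  69  69  69  71  65  97 140 159 161 160]
 [160 161 155 130  95  63  50  49  47  50  51  49  49  55  57  55  55  65  87 119 149 160 160 161 161]
 [161 161 161 160 150 129  94  66  58  51  49  48  50  53  55  59  83 118 146 158 160 161 161 161 161]
 [161 161 162 161 160 159 152 137 123 115  99  89 102 115 121 130 148 158 160 161 161 161 161 160 161]]
```

Run:
```python
from h import *
im=load('wb1'); b=plane(im,[(336,162.5)],92)[0]; print('bulb',b)
c=plane(im,[(322,144),(353,149),(350,180),(319,177)],92); e=np.roll(c,-1,0)-c; print(np.linalg.norm(e,axis=1).round(1),(np.degrees(np.arctan2(e[:,1],e[:,0]))%90).round(1))
go(b[0],b[1]-15,180,np.radians(82))
```

```text
bulb [ 448.39820749 -312.6340165    92.        ]
[30.2 30.6 30.8 32.4] [81.  85.9 84.4 84.7]
t 9.4 shift cm [-27.326  -4.174   0.52 ] rot [ 0.0022 -0.0003 -0.0575] pos [542.8 -67.8 185.4] F [-0.3  0.3 -0.7] w 85.6
```

>>> send_rows:
  series:
    - {"ax": 0.002,"ay": 0,"az": -0.06,"dx": -5,"dy": -0.7,"dz": 0.5,"hand": 0}
    - {"ax": 0.002,"ay": 0,"az": -0.06,"dx": -9.5,"dy": -1.4,"dz": 0.5,"hand": 0}
    - {"ax": 0.002,"ay": 0,"az": -0.06,"dx": -14,"dy": -2.1,"dz": 0.5,"hand": 0}
    - {"ax": 0.002,"ay": 0,"az": -0.06,"dx": -18.5,"dy": -2.8,"dz": 0.5,"hand": 0}
    - {"ax": 0.002,"ay": 0,"az": -0.06,"dx": -22.5,"dy": -3.5,"dz": 0.5,"hand": 0}
    - {"ax": 0.002,"ay": 0,"az": -0.06,"dx": -25.5,"dy": -3.9,"dz": 0.5,"hand": 0}
    - {"ax": 0.002,"ay": 0,"az": -0.06,"dx": -27.3,"dy": -4.2,"dz": 0.5,"hand": 0}
    - {"ax": 0.002,"ay": 0,"az": -0.06,"dx": -27.3,"dy": -4.2,"dz": 0.5,"hand": 0}
    - {"ax": 0.002,"ay": 0,"az": -0.06,"dx": -27.3,"dy": -4.2,"dz": 0.5,"hand": 0}
    - {"ax": 0.002,"ay": 0,"az": -0.06,"dx": -27.3,"dy": -4.2,"dz": 0.5,"hand": 0}

```text
clock: 10.4
eef_pos: [448.0, -325.3, 178.8]
tool_rot: [-3.138, -0.002, 1.436]
force: [0.6, 0.0, 0.1]
width: 85.4
gripper_force: 0.0
```

Run:
```python
from h import *
im=grab('wrist','wb2'); g=cv2.cvtColor(np.array(im['pixels']),cv2.COLOR_RGB2GRAY); u=proj(im,[[448.4,-312.6,92]])[0].astype(int); print(u)
u0,v0=u-[40,40]; k=g[v0:v0+80,u0:u0+80]; np.set_printoptions(linewidth=300); print(k[::3,::3])
n,l,st,c=cv2.connectedComponentsWithStats((k>115).astype(np.uint8))
for i in range(1,n):
    if 30<st[i][4]<1500: print(st[i],c[i]+[u0,v0],plane(im,[c[i]+[u0,v0]],92))
go(448.4,-312.6,120,np.radians(83))
```

```text
[324 190]
[[159 158 157 158 159  94  46  51  50  49  47  47  48  49  48  49  51  49  52  54  52  50 124 156 155 158 157]
 [157 157 158 157 105  49  47  47  46  48  46  49  53  55  55  50  49  49  51  52  50  50  65 145 157 159 159]
 [161 155 156 124  49  45  47  46  48  51  78 105 117 120 120 114  96  63  49  47  50  49  51  94 157 157 158]
 [164 156 123  57  46  48  46  47  64 111 124 125 126 124 115 117 126 122  90  51  47  49  49  54 130 155 154]
 [159 151  84  45  48  43  46  64  80  88  82  92  79  73  78  73  77  72  68  75  67  48  47  50  76 149 153]
 [161 142  66  44  45  44  76  79  70  69  71  81  67  68  65  79  72  67  72  78  88  47  46  48  53 138 157]
 [164 135  49  45  42  44  85  72  66  65  65  74  61  62  60  67  67  57  66  62  85  63  48  48  46 116 157]
 [154  90  44  43  43  38  62  63  64  64  66  63  62  64  66  64  67  67  65  68  79  93  46  47  47  87 156]
 [159 100  44  43  43  47  63  64  64  63  63  54  47  46  46  49  60  64  66  66  79 114  48  46  48  67 150]
 [162 105  44  43  40  54  62  64  66  58  44  42  42  43  42  43  42  54  64  65  79 118  
[... 2073 characters left out ...]
6.79491114   92.        ]]
[27  6 26  5 81] [323.22222222 158.08641975] [[ 450.77806962 -288.94815346   92.        ]]
[35 36 11 10 90] [323.71111111 190.43333333] [[ 447.90777946 -312.6163934    92.        ]]
[ 0 58  7 19 78] [286.34615385 214.69230769] [[ 417.51209108 -327.48328309   92.        ]]
[ 11  63  39  17 240] [314.35833333 222.37916667] [[ 437.52942702 -336.34815979   92.        ]]
[25 62  7  6 31] [311.96774194 214.03225806] [[ 436.69879368 -329.53097704   92.        ]]
[57 62 12  7 42] [346.28571429 214.9047619 ] [[ 462.16856721 -333.64958715   92.        ]]
t 10.45 shift cm [ 1.263 -0.124  5.903] rot [-0.0028 -0.0015 -0.012 ] pos [ 448.1 -325.4  179. ] F [ 0.9 -0.4  0.3] w 85.6
```

>>> send_rows:
  series:
    - {"ax": -0.003,"ay": -0.0015,"az": -0.012,"dx": 1.26,"dy": -0.15,"dz": 3,"hand": 0}
    - {"ax": -0.003,"ay": -0.0015,"az": -0.012,"dx": 1.26,"dy": -0.15,"dz": 6,"hand": 0}
    - {"ax": -0.003,"ay": -0.0015,"az": -0.012,"dx": 1.26,"dy": -0.15,"dz": 9,"hand": 0}
    - {"ax": -0.003,"ay": -0.0015,"az": -0.012,"dx": 1.26,"dy": -0.15,"dz": 11,"hand": 0}
    - {"ax": -0.003,"ay": -0.0015,"az": -0.012,"dx": 1.26,"dy": -0.15,"dz": 12,"hand": 0}
    - {"ax": -0.003,"ay": -0.0015,"az": -0.012,"dx": 1.26,"dy": -0.15,"dz": 12,"hand": 0}
    - {"ax": -0.003,"ay": -0.0015,"az": -0.012,"dx": 1.26,"dy": -0.15,"dz": 12,"hand": 0}

```text
clock: 11.15
eef_pos: [448.2, -314.3, 60.1]
tool_rot: [3.14, 0.002, 1.447]
force: [0.6, 0.0, 0.1]
width: 85.4
gripper_force: 0.0
```

Run:
```python
from h import *
go(447.9,-312.6,58,np.radians(83),avg(3))
```

```text
std [0.03 0.1  0.07]
t 11.3 shift cm [ 0.219 -0.066  0.254] rot [ 0.0025  0.0022 -0.0025] pos [ 448.3 -314.8   60.5] F [ 0.  -0.2  0.4] w 85.3
```

>>> send_rows:
  series:
    - {"ax": 0.0025,"ay": 0.002,"az": -0.002,"dx": 0.2,"dy": -0.05,"dz": 0.15,"hand": 0}
    - {"ax": 0.0025,"ay": 0.002,"az": -0.002,"dx": 0.2,"dy": -0.05,"dz": 0.15,"hand": 0}
    - {"ax": 0.0025,"ay": 0.002,"az": -0.002,"dx": 0.2,"dy": -0.05,"dz": 0.15,"hand": 1}
    - {"ax": 0.0025,"ay": 0.002,"az": -0.002,"dx": 0.2,"dy": -0.05,"dz": 0.15,"hand": 1}
    - {"ax": 0.0025,"ay": 0.002,"az": -0.002,"dx": 0.2,"dy": -0.05,"dz": 0.15,"hand": 1}
    - {"ax": 0.0025,"ay": 0.002,"az": -0.002,"dx": 0.2,"dy": -0.05,"dz": 0.15,"hand": 1}
    - {"ax": 0.0025,"ay": 0.002,"az": -0.002,"dx": 0.2,"dy": -0.05,"dz": 0.15,"hand": 1}
    - {"ax": 0.0025,"ay": 0.002,"az": -0.002,"dx": 0.2,"dy": -0.05,"dz": 0.15,"hand": 1}
    - {"ax": 0.0025,"ay": 0.002,"az": -0.002,"dx": 0.2,"dy": -0.05,"dz": 0.15,"hand": 1}

```text
clock: 12.2
eef_pos: [447.7, -312.8, 58.1]
tool_rot: [-3.141, -0.0, 1.448]
force: [1.1, 0.5, 2.3]
width: 31.1
gripper_force: 59.6
```

Run:
```python
from h import *
s=avg(3);go(448,-313,59,np.radians(83),s); print(s['gripper_force'],s['tool_rot'])
```

```text
std [0.02 0.   0.01]
t 12.35 shift cm [-0.02   0.031 -0.085] rot [-0.0007 -0.0004 -0.0007] pos [ 447.7 -312.8   58.1] F [ 2.4 -0.5  2.6] w 31.4
59.605087637901306 [-3.14085935e+00 -3.73702412e-04  1.44787855e+00]
```

>>> send_rows:
  series:
    - {"ax": 0,"ay": 0,"az": 0,"dx": 0,"dy": 0,"dz": -2,"hand": 1}
    - {"ax": 0,"ay": 0,"az": 0,"dx": 0,"dy": 0,"dz": -4.5,"hand": 1}
    - {"ax": 0,"ay": 0,"az": 0,"dx": 0,"dy": 0,"dz": -7,"hand": 1}
    - {"ax": 0,"ay": 0,"az": 0,"dx": 0,"dy": 0,"dz": -9,"hand": 1}
    - {"ax": 0,"ay": 0,"az": 0,"dx": 0,"dy": 0,"dz": -9.5,"hand": 1}
    - {"ax": 0,"ay": 0,"az": 0,"dx": 0,"dy": 0,"dz": -9.5,"hand": 1}

```text
clock: 12.95
eef_pos: [446.7, -312.8, 152.9]
tool_rot: [-3.139, -0.0, 1.447]
force: [0.7, -0.1, -0.9]
width: 31.5
gripper_force: 61.8
```

Run:
```python
from h import *
go(583,-31,153,np.radians(113.3),avg(2))
```

```text
std [0.04 0.05 0.1 ]
t 13.05 shift cm [29.612 10.112 -0.111] rot [-0.0036 -0.0023 -0.5299] pos [ 446.2 -312.4  151.9] F [-0.1 -0.3 -1.9] w 31.2
```

>>> send_rows:
  series:
    - {"ax": 0,"ay": 0,"az": -0.08,"dx": 4.2,"dy": 1.4,"dz": -0.1,"hand": 1}
    - {"ax": 0,"ay": 0,"az": -0.16,"dx": 8.4,"dy": 2.9,"dz": -0.1,"hand": 1}
    - {"ax": 0,"ay": 0,"az": -0.24,"dx": 12.6,"dy": 4.3,"dz": -0.1,"hand": 1}
    - {"ax": 0,"ay": 0,"az": -0.32,"dx": 16.8,"dy": 5.7,"dz": -0.1,"hand": 1}
    - {"ax": 0,"ay": 0,"az": -0.4,"dx": 21,"dy": 7.2,"dz": -0.1,"hand": 1}
    - {"ax": 0,"ay": 0,"az": -0.46,"dx": 25,"dy": 8.5,"dz": -0.1,"hand": 1}
    - {"ax": 0,"ay": 0,"az": -0.5,"dx": 28,"dy": 9.6,"dz": -0.1,"hand": 1}
    - {"ax": -0.003,"ay": -0.002,"az": -0.53,"dx": 29.6,"dy": 10.1,"dz": -0.1,"hand": 1}
    - {"ax": -0.003,"ay": -0.002,"az": -0.53,"dx": 29.6,"dy": 10.1,"dz": -0.1,"hand": 1}
    - {"ax": -0.003,"ay": -0.002,"az": -0.53,"dx": 29.6,"dy": 10.1,"dz": -0.1,"hand": 1}

```text
clock: 14.05
eef_pos: [582.6, -33.1, 152.9]
tool_rot: [-3.139, 0.002, 1.976]
force: [-0.4, -0.7, -2.0]
width: 31.5
gripper_force: 61.7
```

Run:
```python
from h import *
s=avg(3); im=grab('wrist','wc'); g=cv2.cvtColor(np.array(im['pixels']),cv2.COLOR_RGB2GRAY)
go(559.7,24.2,153,np.radians(113.3),s)
u=proj(im,[[559.7,24.2,70]])[0].astype(int); print(u)
u0,v0=u-[45,45]; k=g[v0:v0+90,u0:u0+90]; np.set_printoptions(linewidth=300); print(k[::3,::3])
R=Ro.from_euler('xyz',s['tool_rot']).as_matrix()
m=(k>135).astype(np.uint8); n,l,st,c=cv2.connectedComponentsWithStats(m); i=1+np.argmax(st[1:,4]); 
cs,h=cv2.findContours((l==i).astype(np.uint8),cv2.RETR_CCOMP,2)
for c,hh in zip(cs,h[0]):
    if cv2.contourArea(c)>150:
        w=plane(im,c.reshape(-1,2)+[u0,v0],70)[:,:2].astype(np.float32); r=cv2.minAreaRect(w); print(hh[3],'rect',np.round(r[0],1),np.round(r[1],1),round(r[2],1),'hullarea',cv2.contourArea(w))
```

```text
std [0.08 0.09 0.11]
t 14.2 shift cm [6.261 0.168 0.014] rot [-0.0016  0.0022 -0.0029] pos [582.8 -34.  153.3] F [-0.  -0.6 -0.9] w 31.0
[327 120]
[[201 202 202 199 201 201 202 202 203 204 203 203 204 203 203 204 204 203 203 204 204 204 204 205 204 204 204 205 204 204]
 [203 204 204 204 204 204 204 204 204 204 204 204 204 204 204 204 204 205 204 204 204 204 205 204 204 204 204 204 205 204]
 [201 205 204 204 204 204 204 204 203 204 204 204 205 204 204 203 205 204 204 204 205 205 205 204 204 204 205 204 204 204]
 [198 204 203 204 204 205 204 203 204 205 204 204 204 204 205 204 204 204 205 205 204 205 205 204 204 204 204 205 204 205]
 [195 204 205 204 204 204 204 204 205 204 205 204 205 204 204 205 204 205 204 205 204 204 204 205 204 205 204 204 205 204]
 [191 203 204 204 203 204 204 203 204 204 204 204 204 204 204 203 202 203 204 204 204 204 205 205 205 204 204 205 204 204]
 [191 204 204 204 204 205 204 203 204 204 204 204 201 149 136 134 123 127 195 204 204 204 204 204 205 204 204 204 204 205]
 [190 204 204 204 204 204 205 204 205 204 204 204 200 107  74  73  74  84 192 204 205 205 20
[... 2169 characters left out ...]
03 203 203 203 203 203 204 203 204 204 204 203 204 204 204 205 204 205 204]
 [ 71 179 199 199 200 201 200 201 202 201 202 202 202 201 202 202 202 202 203 204 204 204 204 204 204 204 205 204 204 204]
 [ 68 173 200 200 200 201 201 201 202 201 202 202 202 202 203 203 203 203 204 204 204 203 204 204 204 204 204 204 204 204]
 [ 80 166 199 200 201 200 200 200 201 201 202 201 202 201 201 202 202 202 203 204 203 205 203 204 204 204 204 204 204 204]
 [ 94 165 198 199 199 199 199 199 200 199 200 200 201 201 202 202 202 203 202 202 201 202 201 202 202 202 202 202 202 203]]
-1 rect [559.3  24. ] [62.  59.2] 23.1 hullarea 3567.1072828468277
0 rect [559.6  24.3] [31.7 31.8] 69.5 hullarea 641.3135997320496
```

Run:
```python
from h import *
im=load('wc'); g=cv2.cvtColor(np.array(im['pixels']),cv2.COLOR_RGB2GRAY); s=read_state()
R=Ro.from_euler('xyz',s['tool_rot']).as_matrix(); u0,v0=282,75
cs,h=cv2.findContours((g[v0:v0+90,u0:u0+90]<140).astype(np.uint8),0,2)
c=min((c for c in cs if cv2.contourArea(c)>300 and cv2.boundingRect(c)[0]>5),key=lambda c:-cv2.contourArea(c))
w=plane(im,c.reshape(-1,2)+[u0,v0],70)[:,:2]; a=np.radians(113.3); A=np.array([[np.cos(a),-np.sin(a)],[np.sin(a),np.cos(a)]])
l=(w-[559.6,24.3])@A; mid=lambda v:(v.min()+v.max())/2
for k,n in((0,'x'),(1,'y')):
    P=l[l[:,k]>10][:,1-k]; M=l[l[:,k]<-10][:,1-k]; print(n,'ext',l[:,k].min().round(1),l[:,k].max().round(1),'arm mids',mid(P).round(2),mid(M).round(2),'widths',np.ptp(P).round(1),np.ptp(M).round(1))
top=s['eef_pos']+R@[0,0,-34]; u=proj(im,[top])[0]; print('top proj',u)
b=g[int(u[1])-25:int(u[1])+25,int(u[0])-25:int(u[0])+25]; np.set_printoptions(linewidth=250); print(b[::2,::2])
```

```text
x ext -17.9 18.1 arm mids 0.26 -0.41 widths 8.7 9.1
y ext -17.9 17.8 arm mids -0.16 0.41 widths 9.3 9.3
top proj [327.51726438 298.99952744]
[[33 27 27 27 22 30 23 24 25 27 24 28 28 27 28 28 29 28 27 29 25 33 38 44 49]
 [26 23 23 24 24 25 22 23 27 23 28 24 26 26 27 28 27 25 30 26 29 30 29 35 46]
 [28 25 21 23 24 24 24 23 25 25 24 26 22 25 30 27 24 27 29 28 30 27 32 32 37]
 [23 24 24 24 21 26 23 26 25 27 27 27 26 29 25 26 26 29 25 30 29 31 31 30 32]
 [26 24 25 21 22 28 25 24 27 24 25 26 25 27 26 28 27 28 28 31 28 30 31 29 27]
 [22 25 24 25 25 25 28 23 22 24 25 32 29 26 27 25 29 23 28 31 27 28 28 31 29]
 [25 23 24 26 22 25 25 25 28 39 45 49 42 41 31 27 26 29 25 26 26 25 29 29 30]
 [25 27 21 24 26 25 30 46 62 73 78 80 78 74 61 41 29 30 26 22 25 28 27 30 30]
 [23 25 26 26 25 29 51 75 84 85 85 85 87 84 84 73 51 28 25 27 28 28 30 30 28]
 [23 24 24 23 26 41 74 85 85 85 84 85 85 85 85 85 77 44 30 26 31 30 26 29 29]
 [20 25 22 30 30 61 81 84 84 85 84 83 83 84 84 84 82 64 31 25 29 26 27 30 30]
 [23 25 25 20 37 75 85 84 84 86 84 86 85 86 85 85 85 74 38 28 27 28 29 30 27]
 [25 29 24 25 43 78 86 
[... 291 characters left out ...]
29 26 27 26 27 33 56 80 82 84 83 84 83 84 83 80 61 29 26 28 27 30 28 27 26]
 [27 26 26 26 30 24 34 50 68 77 81 82 80 76 69 52 34 31 29 28 29 29 29 29 28]
 [30 26 25 29 24 27 27 30 35 47 55 60 55 46 38 29 29 31 29 32 31 28 29 29 27]
 [29 28 25 27 26 27 28 29 30 29 28 31 32 30 29 31 27 30 26 28 29 30 28 30 29]
 [28 31 27 27 29 28 26 26 29 29 26 29 29 26 26 28 30 29 28 29 26 26 29 29 30]
 [27 24 29 28 27 26 31 29 27 31 29 31 31 32 29 32 29 29 31 29 31 31 28 32 38]
 [34 26 28 30 28 28 29 28 30 27 28 26 30 25 29 30 28 30 28 29 29 31 33 41 47]
 [42 34 30 29 31 32 30 30 28 29 28 29 30 30 30 26 27 25 28 29 29 37 41 47 46]
 [45 44 39 35 29 31 28 28 30 25 31 29 28 29 28 31 28 29 30 33 40 42 48 47 46]]
```

Run:
```python
from h import *
im=load('wc'); g=cv2.cvtColor(np.array(im['pixels']),cv2.COLOR_RGB2GRAY); s=avg(3)
R=Ro.from_euler('xyz',s['tool_rot']).as_matrix()
k=(g[273:323,302:352]>57).astype(np.uint8); n,l,st,c=cv2.connectedComponentsWithStats(k)
i=l[24,22]; uv=c[i]+[302,273]; b=plane(im,[uv],s['eef_pos'][2]+34)[0]; print(uv,st[i],b, 'in tool',(R.T@(b-s['eef_pos'])).round(2),s['eef_pos'])
d=R.T@(np.array([559.6,24.3,0])-[b[0],b[1],0]); print('needed shift cm (camera)',(d/10).round(3))
c=-np.array(im['R']).T@im['t']; print('cam in tool now',R.T@(c-s['eef_pos']))
go(559.6,24.3,135,np.radians(114.3),s)
```

```text
std [0.07 0.2  0.05]
[324.00608519 297.23935091] [  9  13  27  24 493] [581.55666975 -33.27605697 187.90124354] in tool [  0.3   -1.94 -34.  ] [583.49017272 -32.84042524 153.90124354]
needed shift cm (camera) [ 6.157  0.249 -0.01 ]
cam in tool now [  69.40610698   -1.4904235  -141.74664922]
t 14.4 shift cm [6.196 0.054 1.879] rot [ 0.0004  0.0017 -0.0193] pos [583.5 -32.8 153.9] F [ 0.2 -0.  -2. ] w 31.3
```

>>> send_rows:
  series:
    - {"ax": 0,"ay": 0,"az": -0.01,"dx": 3,"dy": 0.1,"dz": 0,"hand": 1}
    - {"ax": 0,"ay": 0.001,"az": -0.0193,"dx": 5.3,"dy": 0.25,"dz": 0.5,"hand": 1}
    - {"ax": 0,"ay": 0.001,"az": -0.0193,"dx": 6.15,"dy": 0.25,"dz": 1.5,"hand": 1}
    - {"ax": 0,"ay": 0.001,"az": -0.0193,"dx": 6.15,"dy": 0.25,"dz": 2.2,"hand": 1}
    - {"ax": 0,"ay": 0.001,"az": -0.0193,"dx": 6.15,"dy": 0.25,"dz": 2.2,"hand": 1}
    - {"ax": 0,"ay": 0.001,"az": -0.0193,"dx": 6.15,"dy": 0.25,"dz": 2.2,"hand": 1}
    - {"ax": 0,"ay": 0.001,"az": -0.0193,"dx": 6.15,"dy": 0.25,"dz": 2.2,"hand": 1}

```text
clock: 15.1
eef_pos: [562.4, 24.9, 131.8]
tool_rot: [3.14, 0.001, 1.995]
force: [0.7, 0.4, -1.3]
width: 31.0
gripper_force: 61.7
```

Run:
```python
from h import *
s=avg(3); im=grab('wrist','wd'); g=cv2.cvtColor(np.array(im['pixels']),cv2.COLOR_RGB2GRAY)
k=(g[273:323,302:352]>57).astype(np.uint8); n,l,st,c=cv2.connectedComponentsWithStats(k)
i=l[24,22]; uv=c[i]+[302,273]; b=plane(im,[uv],s['eef_pos'][2]+34)[0]; print(uv,st[i],b)
go(559.6,24.3,125,np.radians(114.3),s)
```

```text
std [0.03 0.09 0.03]
[324.01476793 297.23628692] [ 10  13  25  24 474] [560.81902067  25.95712836 166.00125645]
t 15.25 shift cm [ 0.014 -0.285  0.7  ] rot [0.0013 0.0006 0.0008] pos [562.2  25.4 132. ] F [ 0.2  0.4 -1.7] w 31.4
```

>>> send_rows:
  series:
    - {"ax": 0.001,"ay": 0,"az": 0.001,"dx": -0.07,"dy": -0.22,"dz": 0.3,"hand": 1}
    - {"ax": 0.001,"ay": 0,"az": 0.001,"dx": -0.07,"dy": -0.22,"dz": 0.3,"hand": 1}
    - {"ax": 0.001,"ay": 0,"az": 0.001,"dx": -0.07,"dy": -0.22,"dz": 0.3,"hand": 1}
    - {"ax": 0.001,"ay": 0,"az": 0.001,"dx": -0.07,"dy": -0.22,"dz": 0.3,"hand": 1}
    - {"ax": 0.001,"ay": 0,"az": 0.001,"dx": -0.07,"dy": -0.22,"dz": 0.3,"hand": 1}
    - {"ax": 0.001,"ay": 0,"az": 0.001,"dx": -0.07,"dy": -0.22,"dz": 0.3,"hand": 1}

```text
clock: 15.9
eef_pos: [560.2, 24.7, 128.9]
tool_rot: [3.141, 0.0, 1.996]
force: [-0.6, -0.3, -1.2]
width: 31.2
gripper_force: 61.7
```

Run:
```python
from h import *
avg(4)
for t in range(2):
    im=get_image('wrist'); s=read_state(); g=cv2.cvtColor(np.array(im['pixels']),cv2.COLOR_RGB2GRAY)
    k=(g[273:323,302:352]>57).astype(np.uint8); n,l,st,c=cv2.connectedComponentsWithStats(k)
    uv=c[l[24,22]]+[302,273]; b=plane(im,[uv],s['eef_pos'][2]+34)[0]; R=Ro.from_euler('xyz',s['tool_rot']).as_matrix()
    print('cam shift',(R.T@np.array([559.6-b[0],24.3-b[1],0])/10).round(3),'cam in tool',(R.T@(-np.array(im['R']).T@im['t']-s['eef_pos'])).round(2)); go(559.6,24.3,125,np.radians(114.3),s)
```

```text
std [0.01 0.   0.  ]
cam shift [-0.098  0.044  0.   ] cam in tool [  70.21   -0.82 -142.17]
t 16.15 shift cm [-0.007 -0.059  0.386] rot [-0.0001  0.0002  0.0012] pos [560.1  24.6 128.9] F [-1.2 -0.4 -1.4] w 31.4
cam shift [-0.094  0.048  0.   ] cam in tool [  70.24   -0.81 -142.22]
t 16.2 shift cm [-0.005 -0.056  0.381] rot [-0.0001  0.0002  0.0012] pos [560.1  24.6 128.8] F [ 0.6 -0.6 -1.3] w 31.5
```

>>> send_rows:
  series:
    - {"ax": 0,"ay": 0,"az": 0.001,"dx": -0.04,"dy": 0,"dz": 0.4,"hand": 1}
    - {"ax": 0,"ay": 0,"az": 0.001,"dx": -0.04,"dy": 0,"dz": 0.8,"hand": 1}
    - {"ax": 0,"ay": 0,"az": 0.001,"dx": -0.04,"dy": 0,"dz": 1.2,"hand": 1}
    - {"ax": 0,"ay": 0,"az": 0.001,"dx": -0.04,"dy": 0,"dz": 1.7,"hand": 1}
    - {"ax": 0,"ay": 0,"az": 0.001,"dx": -0.04,"dy": 0,"dz": 2.2,"hand": 1}
    - {"ax": 0,"ay": 0,"az": 0.001,"dx": -0.04,"dy": 0,"dz": 2.7,"hand": 1}
    - {"ax": 0,"ay": 0,"az": 0.001,"dx": -0.04,"dy": 0,"dz": 3.1,"hand": 1}
    - {"ax": 0,"ay": 0,"az": 0.001,"dx": -0.04,"dy": 0,"dz": 3.4,"hand": 1}

```text
clock: 17.0
eef_pos: [560.1, 24.3, 94.3]
tool_rot: [-3.141, -0.0, 1.995]
force: [0.2, 0.6, -0.8]
width: 31.4
gripper_force: 61.7
```

Stem is in with no force. Now down through the lug entry.

>>> send_rows:
  series:
    - {"ax": 0,"ay": 0,"az": 0,"dx": 0,"dy": 0,"dz": 0.2,"hand": 1}
    - {"ax": 0,"ay": 0,"az": 0,"dx": 0,"dy": 0,"dz": 0.4,"hand": 1}
    - {"ax": 0,"ay": 0,"az": 0,"dx": 0,"dy": 0,"dz": 0.6,"hand": 1}
    - {"ax": 0,"ay": 0,"az": 0,"dx": 0,"dy": 0,"dz": 0.8,"hand": 1}
    - {"ax": 0,"ay": 0,"az": 0,"dx": 0,"dy": 0,"dz": 0.8,"hand": 1}

```text
clock: 17.5
eef_pos: [560.1, 24.2, 86.6]
tool_rot: [-3.141, 0.0, 1.995]
force: [-0.1, 0.4, -1.3]
width: 32.0
gripper_force: 61.7
```

>>> send_rows:
  series:
    - {"ax": 0,"ay": 0,"az": 0,"dx": 0,"dy": 0,"dz": 0.25,"hand": 1}
    - {"ax": 0,"ay": 0,"az": 0,"dx": 0,"dy": 0,"dz": 0.45,"hand": 1}
    - {"ax": 0,"ay": 0,"az": 0,"dx": 0,"dy": 0,"dz": 0.6,"hand": 1}
    - {"ax": 0,"ay": 0,"az": 0,"dx": 0,"dy": 0,"dz": 0.72,"hand": 1}
    - {"ax": 0,"ay": 0,"az": 0,"dx": 0,"dy": 0,"dz": 0.82,"hand": 1}
    - {"ax": 0,"ay": 0,"az": 0,"dx": 0,"dy": 0,"dz": 0.88,"hand": 1}
    - {"ax": 0,"ay": 0,"az": 0,"dx": 0,"dy": 0,"dz": 0.88,"hand": 1}

```text
clock: 18.2
eef_pos: [560.5, 24.3, 78.2]
tool_rot: [3.141, 0.0, 1.995]
force: [0.0, 0.7, 3.7]
width: 31.4
gripper_force: 62.6
```

>>> send_rows:
  series:
    - {"ax": 0,"ay": 0,"az": 0,"dx": 0,"dy": 0,"dz": 0.05,"hand": 1}
    - {"ax": 0,"ay": 0,"az": 0,"dx": 0,"dy": 0,"dz": 0.1,"hand": 1}
    - {"ax": 0,"ay": 0,"az": 0,"dx": 0,"dy": 0,"dz": 0.1,"hand": 1}
    - {"ax": 0,"ay": 0,"az": 0,"dx": 0,"dy": 0,"dz": 0.1,"hand": 1}

```text
clock: 18.6
eef_pos: [560.6, 24.3, 78.1]
tool_rot: [3.141, 0.001, 1.995]
force: [-2.2, -0.2, 10.8]
width: 30.8
gripper_force: 63.6
```

>>> send_rows:
  series:
    - {"ax": 0,"ay": 0,"az": 0,"dx": 0,"dy": 0,"dz": 0.05,"hand": 1}
    - {"ax": 0,"ay": 0,"az": 0,"dx": 0,"dy": 0,"dz": 0.05,"hand": 1}
    - {"ax": 0,"ay": 0,"az": 0,"dx": 0,"dy": 0,"dz": 0.05,"hand": 1}
    - {"ax": 0,"ay": 0,"az": 0,"dx": 0,"dy": 0,"dz": 0.05,"hand": 1}
    - {"ax": 0,"ay": 0,"az": 0,"dx": 0,"dy": 0,"dz": 0.05,"hand": 1}

```text
clock: 19.1
eef_pos: [560.6, 24.3, 78.1]
tool_rot: [3.141, 0.001, 1.995]
force: [-3.5, -0.9, 16.1]
width: 31.2
gripper_force: 64.2
```

Run:
```python
from h import *
s=avg(3); print(s['eef_pos'],s['force'],s['gripper_force'],s['width'])
print(finish_job())
```

```text
std [0.02 0.   0.01]
[560.58462391  24.27741567  78.1218117 ] [-2.81637624 -0.62454796 15.5338377 ] 64.17605996131897 30.97030151754392
the job is handed in; nothing more can be done
None
```

The job is handed in at about 19 s: the relay is fully plugged in and released, and the bulb's flange is down on the lamp socket, still gripped and pressed with about 15 N. No verdict came back, and I did not re-check the other things on the counter in a final picture.

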